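# Set a water softener's day wheel and engage its clutch

### The job

The kitchen's water softener head stands on the counter with its blue clutch knob up, so that its seven-day wheel can be set by hand. Flick the edge of the day wheel with a fingertip, click by click and clockwise as you face it, until the red tab rests at the yellow pointer, so that the softener regenerates tonight; then press the blue knob fully down so that the clock holds the wheel, and take the hand away. Nothing is to be picked up: the head and the things round it stay where they are.

Things in the scene. Friction and masses are not known exactly. Their poses are not given: they have to be found in the camera images.
- head: black water softener control head, loose but heavy (about 4 kg). Origin on the counter under the middle of the timer case; x points from the front (the wheel's side) to the back, y to the left as you face the front. Case 80 mm deep (x -40 to 40), 170 wide, flat top at z = 116 mm; behind it a valve body 90 wide, up to 112 high, to x = 155, and two brass pipe ends to x = 196
- wheel_centre (a point): middle of the day wheel, on its level axle (along the head's x), 86 mm above the counter and 15 mm before the case's front. The wheel is a white disc of 34 mm radius with seven straight tabs (round-ended, 8 mm wide and 14 mm thick, ends at 56 mm radius), one red, six grey. Its upper edge stands free above the case's top, which is 30 mm above this point
- red_tab (a point): the outer end of the red tab, 56 mm from the wheel's axle; turns with the wheel. At every click the gap between two tabs is at the top of the wheel, with a tab 26 degrees (half a step) to either side of it
- pointer_tip (a point): tip of the fixed yellow pointer, 59 mm from the axle in the wheel's plane, right of the wheel as you face it, 77 degrees clockwise from the top (the second tab place clockwise from the top)
- day_wheel (a joint): wheel angle, rad; grows clockwise as you face it (top moves to the head's -y); 0 (or 6.283) with the red tab at the pointer. A sprung detent holds it every 0.898 rad: a tab pushed past half a step snaps on to the next click, else springs back. Starts two to four clicks short (-1.8, -2.7 or -3.6). About 4 N at a tab's end moves it; it does not coast past a click
- knob_top (a point): middle of the flat top of the blue clutch knob (25 mm across, on a low collar on the case's top, 60 mm behind the wheel's middle plane); 134 mm above the counter when up, 126 mm when down; moves with the knob
- clutch_knob (a joint): travel of the blue clutch knob, m: 0 up (wheel free), 0.008 pressed straight down to its stop (wheel held but for a little play). About 4 N moves it and it stays where it is left
- nipple: bystander: hexagonal brass pipe nipple, 25x34x29 mm, lying in front of the head; origin at its underside
- elbow: bystander: brass pipe elbow, 42x39x29 mm; origin at its underside
- pliers: bystander: blue-gripped pump pliers, 48x213x19 mm, lying flat right of the head; origin at its underside
- tape_spool: bystander: yellow spool of white thread-seal tape, 53 mm across, 16 mm high, lying flat; origin at its underside
- parts_case: bystander: flat charcoal washer case with an orange lid, 105x153x38 mm, left of the head; origin at its underside
- ball_valve: bystander: brass ball valve with a red lever, 44x133x70 mm; origin at its underside
- paste_tin: bystander: round tin with a green lid, 62 mm across, 34 mm high; origin at its underside

How it is judged:
By the outcome, as a careful person would: the job done as asked, in the order asked, and still so for the second after the job is handed in, with the robot touching nothing.
It also fails if it takes over 48 s, if anything falls off the work surface, if the arm or the gripper's body presses on something with over 40 N, if the wrist force passes 120 N, or if a joint passes its speed limit or range.

### The arm

A 6-joint arm with a two-finger parallel gripper is mounted at the origin on the work surface; the furniture and walls round the work are solid. World frame = base frame: x ahead of the robot, y to its left, z up, the work surface at z = 0. Lengths are in m, angles in rad, forces in N, time in s.
With the tool pointing down it reaches from about 0.375 to 0.9 m from the base axis. Payload 3.1 kg.
Tool frame: the origin (TCP) lies between the finger pads; the fingertips stand finger_overhang ahead of it and the grasp point (between the pads) lies 3 mm ahead of it (finger_overhang is the distance from the TCP to the fingertips, in m); z points along the fingers, y is the line along which they close (so a half turn about z gives the same grasp; the last joint's range is limited). The gripper opens to 85 mm and grips with 20 to 120 N. Pads are 22 mm wide; open, the fingers measure 114 mm over their backs; the gripper's body (76 mm by 85 mm) begins 54 mm behind the grasp point. The pads swing forward as they close: fully open they stand 13 mm farther back than shut.
Start: joints at [-1.462, 0.527, 1.433, -0, 1.181, -0.178], TCP at [0.177, -0.599, 0.253] pointing down, gripper open.
Joint ranges: [-3.08, 3.08], [-0.75, 2.2], [0.22, 2.44], [-1.43, 4.57], [0, 2.65], [-2.85, 2.85]. Speed limits (rad/s): [2.79, 2.79, 3.14, 3.14, 3.14, 3.14].

### API

Orientations are given as a unit quaternion [x, y, z, w].
In Python, from station import * gives the robot as it stands.
- The arm moves only by the tool play_rows, never from a script. Its argument "steps" is a list of rows, each an object of numbers: "tx", "ty", "tz": the shift along the tool's x, y, z in cm; "spin": the turn about the tool's z in rad; "gripper": the opening, from 0 (shut) to 1 (fully open). In form: [{"tx": .., "ty": .., "tz": .., "spin": .., "gripper": ..}, ...]. A call has 1 to 10 rows; each row shifts and turns the commanded pose from where the row before left it, along the tool's axes as they then stand; what a row does not reach is not made up. A row lasts 1/10 s, in which the tool goes at most 50 mm and 8.59 degrees, less where a joint would pass 70% of its speed; a pose out of reach is approached as far as the arm can. A call with a gripper value outside its range is refused whole. The fingers move at their own pace and stop on an object; "newtons" is the grip in N (left out, the last holds). Time passes only in rows, so rows that do not move let the fingers close. It gives the time, the measured TCP pose, the force, the opening and the grip force at its end, in the units of the state.
- observe(): the state, without advancing time (a new reading comes with each control period).
- grab_frame(name): name is "scene" or "side" or "wrist"; returns the picture (480x640x3 uint8, red, green, blue); there is no depth.
- get_calibration(name): a dict with "fx", "fy", "cx", "cy" (pixels), "R" (3x3) and "t" (3): a world point X has camera coordinates R X + t. Camera axes: x right, y down, z forward; pixel columns grow to the right and rows downward; lengths in m; the calibration is good to about 2 mm. A picture is of the moment at which its call begins: read the wrist's pose just before it. get_calibration takes no time and is no camera call; for the wrist camera it gives the pose at the moment of the call.
- sign_off(): hands the job in; it is judged then, once.
The state is a dict: "clock": time; "joints": joint angles; "joint_vel": joint speeds; "joint_torque": joint torques, N m; "tcp_pos": TCP position; "eef_rot": TCP orientation; "wrist_force": force on the tool from outside, world axes, zero at the start; "ft_torque": the same for the moment, N m; "finger_gap": opening from 0.0 (shut) to 1.0 (fully open); "grip_force": force on a finger pad.
Only numpy, scipy, OpenCV 4.12 (cv2) and the standard library are available. Lean on these libraries where they do the work, as an engineer would, in place of code of your own. Each camera call takes 0.05 s, during which the arm holds its last target. There are 200 camera calls.

## Working session

There is one attempt and no reset: what is moved stays moved. The work goes in short steps, Python scripts to look and compute and a tool call to move; the robot and the scene stay as the last step left them, time stands still between calls to the robot, and variables do not carry over. Pictures are saved under pics/ and viewed, at most 10 in all, crops included, and the job is handed in when it is done.

Besides the shell and the picture viewer there is one more tool, called after "Call:" as name(argument=value, ...) on one line, values as JSON. play_rows: Moves the arm, as the interface text tells. Its arguments: {"type":"object","properties":{"steps":{"type":"array","items":{"type":"object","properties":{"tx":{"type":"number"},"ty":{"type":"number"},"tz":{"type":"number"},"spin":{"type":"number"},"gripper":{"type":"number"}}}},"newtons":{"type":"number"}},"required":["steps"]}

```bash
ls; mkdir -p pics
python3 - <<'E'
from station import *
import cv2,numpy as np
s=observe();print(s)
for n in("scene","side"):
    c=get_calibration(n);print(n,{k:np.round(v,3).tolist() for k,v in c.items()})
    cv2.imwrite(f"pics/{n}0.png",grab_frame(n)[:,:,::-1])
try: print(finger_overhang)
except Exception as e: print(e)
E
```

```text
pics
{'clock': 0.0, 'joints': array([-1.46248244e+00,  5.28451383e-01,  1.43392623e+00, -1.39450212e-05,
        1.18142131e+00, -1.78506825e-01]), 'joint_vel': array([-0.00041833,  0.00036878, -0.00031314,  0.00088045,  0.00138213,
        0.00134611]), 'joint_torque': array([ 8.63925720e-06, -4.42355096e+01, -1.78023148e+01, -1.21150520e-04,
        8.37734027e-03,  1.37082750e-06]), 'tcp_pos': array([ 0.17676034, -0.59876686,  0.25233506]), 'eef_rot': array([ 9.89733366e-01,  1.42921823e-01,  3.22645178e-05, -1.10268245e-03]), 'wrist_force': array([-0.07211959, -0.2135264 ,  0.57971902]), 'ft_torque': array([-0.00414193, -0.0208382 , -0.02540137]), 'grip_force': 0.0, 'finger_gap': 1.005540860473401}
scene {'fx': 498.102, 'fy': 498.102, 'cx': 318.707, 'cy': 238.886, 'R': [[-0.48, -0.877, 0.016], [-0.376, 0.19, -0.907], [0.792, -0.441, -0.421]], 't': [0.265, 0.288, 0.849]}
side {'fx': 501.046, 'fy': 501.046, 'cx': 322.069, 'cy': 236.235, 'R': [[0.578, 0.816, 0.012], [0.535, -0.368, -0.76], [-0.616, 0.446, -0.649]], 't': [-0.295, -0.224, 1.721]}
0.022
```

View pics/scene0.png

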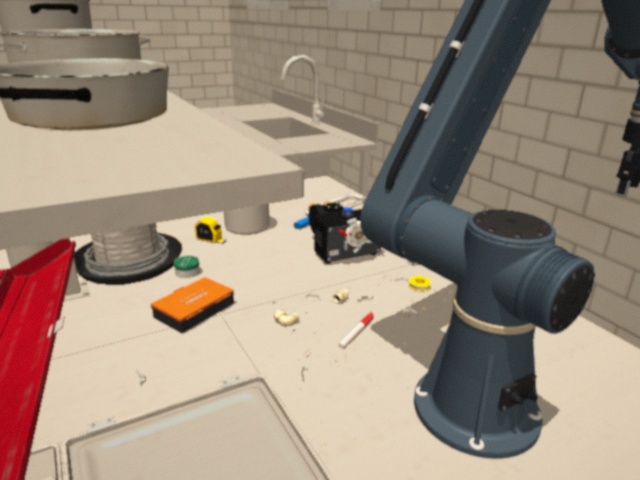

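View pics/side0.png

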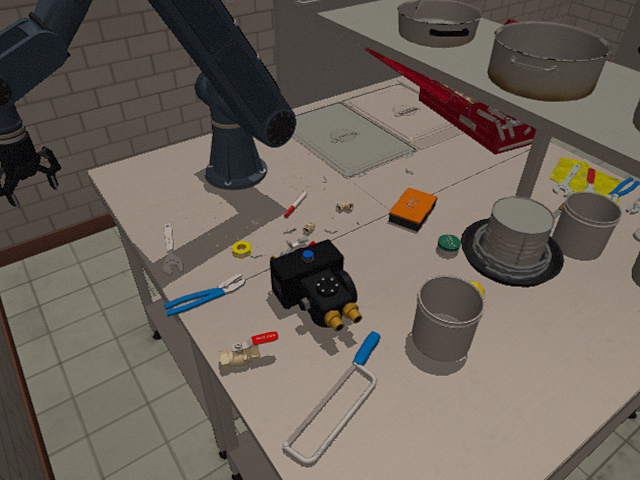

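Scene: head at about (345,232), with wheel (355,235) facing the robot. Side: blue knob at (308,255), brass pipes at (335,320) and (352,313). I'll zoom in on both.

```bash
cat > h.py <<'E'
from station import *
import cv2,numpy as np
def ray(n,u,v,z,c=None):
    c=c or get_calibration(n);R=np.array(c["R"]);t=np.array(c["t"])
    o=-R.T@t;d=R.T@np.array([(u-c["cx"])/c["fx"],(v-c["cy"])/c["fy"],1])
    return o+d*(z-o[2])/d[2]
def proj(n,X,c=None):
    c=c or get_calibration(n);p=np.array(c["R"])@np.array(X)+np.array(c["t"])
    return np.array([c["fx"]*p[0]/p[2]+c["cx"],c["fy"]*p[1]/p[2]+c["cy"]])
E
python3 - <<'E'
from h import *
a=cv2.imread("pics/scene0.png")[190:280,290:440]; b=cv2.imread("pics/side0.png")[225:335,250:375]
a=cv2.resize(a,(600,360),interpolation=2)
b=cv2.resize(b,None,fx=4.8,fy=4.8,interpolation=2)
cv2.imwrite("pics/a.png",a);cv2.imwrite("pics/b.png",b)
im=cv2.imread("pics/side0.png");h=cv2.cvtColor(im,cv2.COLOR_BGR2HSV)
m=cv2.inRange(h,(100,120,60),(125,255,255));m[:240]=0;m[265:]=0;m[:,:290]=0;m[:,330:]=0
ys,xs=np.nonzero(m);print(xs.mean(),ys.mean(),len(xs),ray("side",xs.mean(),ys.mean(),.131))
E
```

```text
307.5243902439024 253.9512195121951 82 [ 0.60697145 -0.1137944   0.131     ]
```

View pics/a.png

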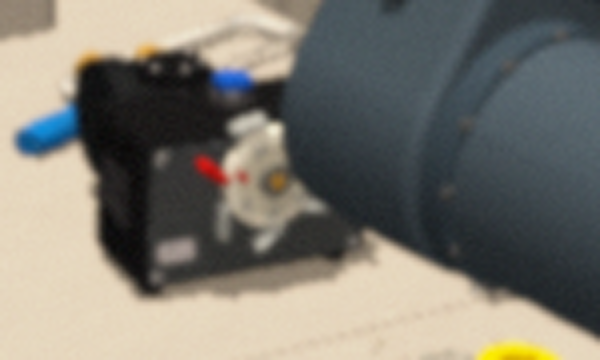

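View pics/b.png

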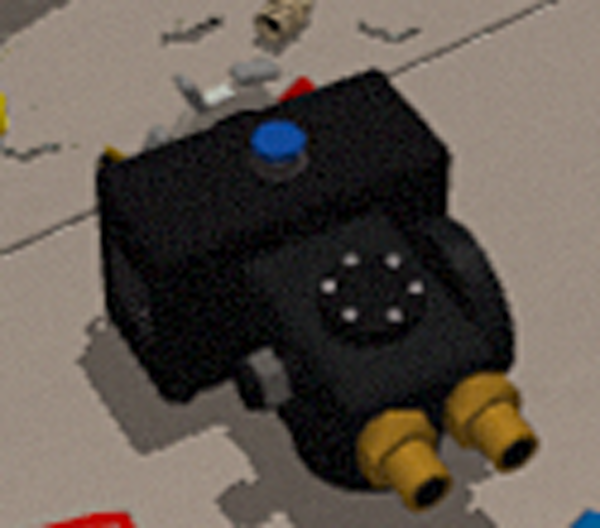

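Red tab sits about at the left of the wheel (place −77°, so three clicks short), with a grey tab on the top left. Top-case corners in the side image: (270.8,259.4), (328.1,240), (343.1,257.3).

Run:
```python
from h import *
f=lambda x,y:(250+x/4.8,225+y/4.8)
A=ray("side",*f(101,163),.116);B=ray("side",*f(374,72),.116);C=ray("side",*f(447,153),.116)
print(A,B,C,np.linalg.norm(A-B),np.linalg.norm(B-C))
k=ray("side",*f(279,137),.134);print("knob",k)
d=(B-A)[:2];d/=np.linalg.norm(d);print("left dir yaw of head x",np.arctan2(d[1],d[0])-np.pi/2)
x=np.array([d[1],-d[0]]);print("x",x,"y",d)
cen=(A+C)[:2]/2;print("centre",cen,"knob in head",(k[:2]-cen)@x,(k[:2]-cen)@d)
# red tab, plane intersection: wheel mid-plane at x=-55
import itertools
def rp(n,u,v):
    c=get_calibration(n);R=np.array(c["R"]);t=np.array(c["t"]);o=-R.T@t;dd=R.T@np.array([(u-c["cx"])/c["fx"],(v-c["cy"])/c["fy"],1])
    n3=np.r_[x,0];p0=np.r_[cen-0.062*x,0];P=o+dd*((p0-o)@n3)/(dd@n3)
    return (P[:2]-cen)@d,P[2]
g=lambda x,y:(290+x/4,190+y/4)
for nm,p in dict(hub=(275,181),red=(200,160),grey=(248,124),bl=(225,225),b=(265,240)).items(): print(nm,np.round(rp("scene",*g(*p)),4))
```

```text
[ 0.55796772 -0.18781847  0.116     ] [ 0.57932448 -0.0326358   0.116     ] [ 0.65158738 -0.03887684  0.116     ] 0.15664537365179257 0.07253190048297892
knob [ 0.60930408 -0.11360018  0.134     ]
left dir yaw of head x -0.1367642564230569
x [ 0.99066234 -0.1363383 ] y [0.1363383  0.99066234]
centre [ 0.60477755 -0.11334766] knob in head 0.004518698014760223 0.00036696897460181593
hub [-0.0076  0.0795]
red [0.0462 0.1021]
grey [0.0137 0.1226]
bl [0.0267 0.0531]
b [-0.0027  0.0375]
```

Call:
play_rows(steps=[{"spin": -0.144,"gripper": 0},{"spin": -0.144,"gripper": 0},{"spin": -0.144,"gripper": 0},{"spin": -0.144,"gripper": 0},{"spin": -0.144,"gripper": 0},{"spin": -0.144,"gripper": 0},{"spin": -0.144,"gripper": 0},{"spin": -0.144,"gripper": 0},{"gripper": 0}], newtons=40)

```text
invalid input at $.steps[0]: expected keys tx, ty, tz, spin, gripper
```

```bash
cat >> h.py <<'E'
from scipy.spatial.transform import Rotation as Ro
def totool(target):
    s=observe();R=Ro.from_quat(s["eef_rot"]).as_matrix()
    return np.round(R.T@(np.array(target)-s["tcp_pos"])*100,2),R,s
E
python3 - <<'E'
from h import *
x=np.array([.991,-.132]);d=np.array([.132,.991]);c=np.array([.605,-.113])
D,R,s=totool([*(c-.10*x+.04*d),.25]);print(D,R.round(3),s["tcp_pos"],s["clock"],s["joints"],s["finger_gap"])
E
```

```text
[ 47.31 -42.21   0.34] [[ 0.959  0.283 -0.   ]
 [ 0.283 -0.959  0.002]
 [ 0.    -0.002 -1.   ]] [ 0.176767   -0.59886632  0.25245713] 0.1 [-1.46250127e+00  5.28343380e-01  1.43375099e+00  1.53367244e-05
  1.18141277e+00 -1.78480763e-01] 1.0011742931288803
```

All keys are needed.

Call:
play_rows(steps=[{"tx": 0,"ty": 0,"tz": 0,"spin": -0.144,"gripper": 0},{"tx": 0,"ty": 0,"tz": 0,"spin": -0.144,"gripper": 0},{"tx": 0,"ty": 0,"tz": 0,"spin": -0.144,"gripper": 0},{"tx": 0,"ty": 0,"tz": 0,"spin": -0.144,"gripper": 0},{"tx": 0,"ty": 0,"tz": 0,"spin": -0.144,"gripper": 0},{"tx": 0,"ty": 0,"tz": 0,"spin": -0.144,"gripper": 0},{"tx": 0,"ty": 0,"tz": 0,"spin": -0.144,"gripper": 0},{"tx": 0,"ty": 0,"tz": 0,"spin": -0.144,"gripper": 0},{"tx": 0,"ty": 0,"tz": 0,"spin": 0,"gripper": 0}], newtons=40)

```text
clock: 1.0
tcp_pos: [0.1768, -0.5991, 0.2528]
eef_rot: [0.752, 0.659, 0.0, -0.001]
wrist_force: [-0.2, 0.7, 0.1]
finger_gap: 0.002
grip_force: 0.0
```

Run:
```python
from h import *
x=np.array([.991,-.132]);d=np.array([.132,.991]);c=np.array([.605,-.113])
D,R,s=totool([*(c-.10*x+.04*d),.25]);print(D,R.round(3),s["tcp_pos"],s["clock"],s["joints"],s["finger_gap"])
```

```text
[57.83 26.04  0.34] [[ 0.132  0.991 -0.   ]
 [ 0.991 -0.132  0.001]
 [ 0.001 -0.    -1.   ]] [ 0.17678278 -0.59907324  0.25276679] 1.0 [-1.46250231e+00  5.28042268e-01  1.43335947e+00 -8.42579445e-06
  1.18143643e+00 -1.33026772e+00] 0.0021635868638067465
```

Call:
play_rows(steps=[{"tx": 3.6,"ty": 1.6,"tz": 0,"spin": 0,"gripper": 0},{"tx": 3.6,"ty": 1.6,"tz": 0,"spin": 0,"gripper": 0},{"tx": 3.6,"ty": 1.6,"tz": 0,"spin": 0,"gripper": 0},{"tx": 3.6,"ty": 1.6,"tz": 0,"spin": 0,"gripper": 0},{"tx": 3.6,"ty": 1.6,"tz": 0,"spin": 0,"gripper": 0},{"tx": 3.6,"ty": 1.6,"tz": 0,"spin": 0,"gripper": 0},{"tx": 3.6,"ty": 1.6,"tz": 0,"spin": 0,"gripper": 0},{"tx": 3.6,"ty": 1.6,"tz": 0,"spin": 0,"gripper": 0},{"tx": 3.6,"ty": 1.6,"tz": 0,"spin": 0,"gripper": 0},{"tx": 3.6,"ty": 1.6,"tz": 0,"spin": 0,"gripper": 0}])

```text
clock: 2.0
tcp_pos: [0.3834, -0.2622, 0.2533]
eef_rot: [0.753, 0.657, 0.0, 0.0]
wrist_force: [0.4, -0.2, 0.3]
finger_gap: -0.001
grip_force: 0.0
```

Call:
play_rows(steps=[{"tx": 3.6,"ty": 1.6,"tz": 0,"spin": 0,"gripper": 0},{"tx": 3.6,"ty": 1.6,"tz": 0,"spin": 0,"gripper": 0},{"tx": 3.6,"ty": 1.6,"tz": 0,"spin": 0,"gripper": 0},{"tx": 3.6,"ty": 1.6,"tz": 0,"spin": 0,"gripper": 0},{"tx": 3.6,"ty": 1.6,"tz": 0,"spin": 0,"gripper": 0},{"tx": 3,"ty": 1.4,"tz": 0,"spin": 0,"gripper": 0},{"tx": 0,"ty": 0,"tz": 0,"spin": 0,"gripper": 0},{"tx": 0,"ty": 0,"tz": 0,"spin": 0,"gripper": 0},{"tx": 0,"ty": 0,"tz": 0,"spin": 0,"gripper": 0}])

```text
clock: 2.9
tcp_pos: [0.503, -0.0684, 0.2531]
eef_rot: [0.753, 0.658, -0.0, -0.0]
wrist_force: [-0.4, -0.7, 1.0]
finger_gap: -0.001
grip_force: 0.0
```

Run:
```python
from h import *
x=np.array([.991,-.132]);d=np.array([.132,.991]);c=np.array([.605,-.113])
D,R,s=totool([*(c-.10*x+.04*d),.25]);print(D,s["tcp_pos"],s["clock"])
c=get_calibration("wrist");np.savez("w1.npz",**c);print({k:np.round(v,3).tolist() for k,v in c.items()})
cv2.imwrite("pics/w1.png",grab_frame("wrist")[:,:,::-1])
```

```text
[0.93 0.7  0.31] [ 0.50303164 -0.06842458  0.25311226] 2.9
{'fx': 355.896, 'fy': 355.896, 'cx': 314.207, 'cy': 237.292, 'R': [[0.991, -0.133, -0.0], [-0.129, -0.957, 0.262], [-0.035, -0.259, -0.965]], 't': [-0.508, -0.033, 0.378]}
```

View pics/w1.png

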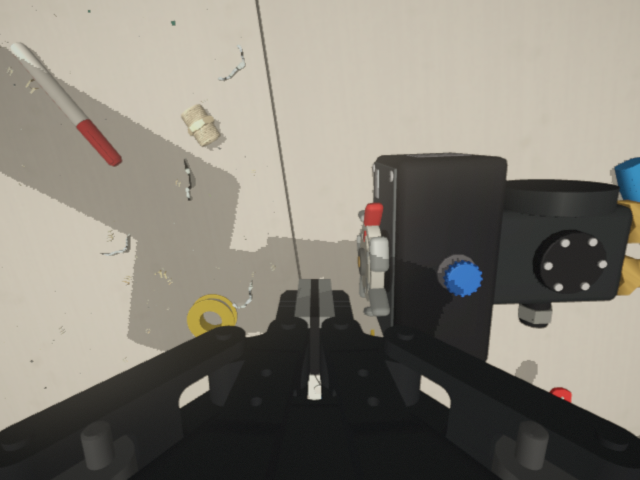

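The wrist picture shows the wheel edge-on at (375,260), red tab end at (374,207), grey upper tabs at about (379,255) and (376,300), and the blue knob at (463,278). Case rear top edge runs (506,160)–(489,350).

Run:
```python
from h import *
c=dict(np.load("w1.npz"));im=cv2.imread("pics/w1.png");h=cv2.cvtColor(im,cv2.COLOR_BGR2HSV)
m=cv2.inRange(h,(100,120,60),(125,255,255));m[:,:420]=0;m[:,500:]=0;m[:240]=0;m[310:]=0
M=cv2.moments(m,True);u,v=M["m10"]/M["m00"],M["m01"]/M["m00"];k=ray(0,u,v,.132,c);print(u,v,k)
E1=ray(0,506,165,.116,c);E2=ray(0,489,350,.116,c);F1=ray(0,397,170,.116,c);F2=ray(0,392,320,.116,c)
for a,b in((E1,E2),(F1,F2)):
    d=(a-b)[:2];print("head yaw",np.arctan2(d[1],d[0])-np.pi/2)
yaw=-.132;x=np.array([np.cos(yaw),np.sin(yaw)]);d=np.array([-x[1],x[0]])
print("edge dist from knob",(E1-k)[:2]@x,(E2-k)[:2]@x,(F1-k)[:2]@x,(F2-k)[:2]@x)
o=k[:2]-.005*x
for n,u,v,z in(("red",374,206,.099),("t1",379,240,.136),("t1b",379,271,.136),("t2",377,284,.136),("t2b",376,314,.136)):
    p=ray(0,u,v,z,c)[:2]-o;print(n,p@x,p@d)
s=observe();p=s["tcp_pos"][:2]-o;print("tcp in head",p@x,p@d,o)
# fingertip check
print("tip px",proj(0,np.array([*s["tcp_pos"][:2],s["tcp_pos"][2]-.022]),c))
```

```text
462.5926622765757 278.203198494826 [ 0.60600993 -0.11141007  0.132     ]
head yaw -0.08634318409726172
head yaw -0.10671194142239382
edge dist from knob 0.028700052990853753 0.03550095931078404 -0.048458561816516886 -0.04546932889755775
red -0.05586961634751331 0.047170479044192304
t1 -0.057670553575787466 0.029978434430253692
t1b -0.056623638972213224 0.007156985110904021
t2 -0.05760181153008383 -0.0027436268197061665
t2b -0.057285364277385085 -0.02639058028176925
tcp in head -0.10270754993916341 0.028776553630769655 [ 0.60105343 -0.11075199]
tip px [313.71386035 301.72631753]
```

Run:
```python
import cv2
b=cv2.imread("pics/w1.png")[180:345,345:485]
cv2.imwrite("pics/w1c.png",cv2.resize(b,None,fx=3.6,fy=3.6,interpolation=2))
```

```text
(no output)
```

View pics/w1c.png

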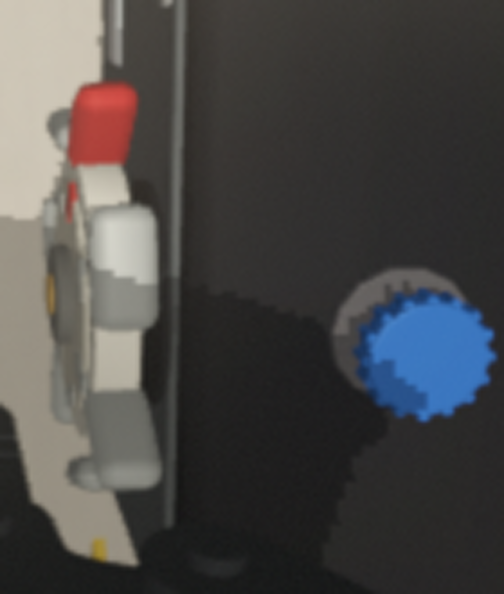

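Run:
```python
from h import *
c=dict(np.load("w1.npz"));o=np.array([.60105,-.11075])
for yaw in(-.132,-.10):
  x=np.array([np.cos(yaw),np.sin(yaw)]);d=np.array([-x[1],x[0]])
  k=np.array([.606,-.1114]);o=k-.005*x
  P=lambda X,Y,Z:np.round(((proj(0,[*(o+X*x+Y*d),Z],c)-[345,180])*3.6)).tolist()
  for a in(-26,-77,26):
    a_=np.radians(a)
    for r,w in((34,-4),(34,4),(56,-2),(56,2)):
      print(yaw,a,r,w,P(-.055,(-r*np.sin(a_)-w*np.cos(a_))/1e3,.086+(r*np.cos(a_)-w*np.sin(a_))/1e3))
  a_=np.radians(77);print("pointer",P(-.055,-.059*np.sin(a_),.086+.059*np.cos(a_)))
  print("front edge",P(-.04,.06,.116),P(-.04,-.06,.116))
```

```text
-0.132 -26 34 -4 [115.0, 241.0]
-0.132 -26 34 4 [116.0, 279.0]
-0.132 -26 56 -2 [135.0, 233.0]
-0.132 -26 56 2 [136.0, 254.0]
-0.132 -77 34 -4 [99.0, 144.0]
-0.132 -77 34 4 [104.0, 159.0]
-0.132 -77 56 -2 [108.0, 56.0]
-0.132 -77 56 2 [111.0, 63.0]
-0.132 26 34 -4 [111.0, 379.0]
-0.132 26 34 4 [107.0, 404.0]
-0.132 26 56 -2 [125.0, 469.0]
-0.132 26 56 2 [122.0, 481.0]
pointer [90.0, 529.0]
front edge [200.0, 45.0] [167.0, 576.0]
-0.1 -26 34 -4 [112.0, 250.0]
-0.1 -26 34 4 [114.0, 288.0]
-0.1 -26 56 -2 [130.0, 243.0]
-0.1 -26 56 2 [131.0, 263.0]
-0.1 -77 34 -4 [94.0, 152.0]
-0.1 -77 34 4 [99.0, 168.0]
-0.1 -77 56 -2 [100.0, 65.0]
-0.1 -77 56 2 [103.0, 72.0]
-0.1 26 34 -4 [113.0, 388.0]
-0.1 26 34 4 [110.0, 412.0]
-0.1 26 56 -2 [128.0, 477.0]
-0.1 26 56 2 [126.0, 489.0]
pointer [97.0, 536.0]
front edge [190.0, 53.0] [175.0, 581.0]
```

Yaw −0.10 fits the predicted tab, pointer and case-edge pixels to about 2 mm; the red tab is in the −77° place, so three clicks. I'll go down left of the top-left tab.

Call:
play_rows(steps=[{"tx": 0,"ty": 0,"tz": 0,"spin": -0.03,"gripper": 0},{"tx": 0.6,"ty": 2.1,"tz": 0,"spin": 0,"gripper": 0},{"tx": 0.7,"ty": 2.1,"tz": 0,"spin": 0,"gripper": 0},{"tx": 0,"ty": 0,"tz": 2.5,"spin": 0,"gripper": 0},{"tx": 0,"ty": 0,"tz": 2.5,"spin": 0,"gripper": 0},{"tx": 0,"ty": 0,"tz": 2.5,"spin": 0,"gripper": 0},{"tx": 0,"ty": 0,"tz": 2,"spin": 0,"gripper": 0},{"tx": 0,"ty": 0,"tz": 0.8,"spin": 0,"gripper": 0},{"tx": 0,"ty": 0,"tz": 0,"spin": 0,"gripper": 0},{"tx": 0,"ty": 0,"tz": 0,"spin": 0,"gripper": 0}])

```text
clock: 3.95
tcp_pos: [0.5472, -0.0598, 0.151]
eef_rot: [0.742, 0.67, 0.0, 0.001]
wrist_force: [-0.1, 0.1, -0.4]
finger_gap: 0.001
grip_force: 0.0
```

```bash
cat >> h.py <<'E'
def inhead():
    s=observe();yaw=-.10;x=np.array([np.cos(yaw),np.sin(yaw)]);d=np.array([-x[1],x[0]])
    p=s["tcp_pos"][:2]-np.array([.6010,-.1109]);print("head xy mm",(p@x*1e3).round(1),(p@d*1e3).round(1),"tip z",((s["tcp_pos"][2]-.022)*1e3).round(1),"F",s["wrist_force"].round(1),s["clock"])
E
python3 - <<'E'
from h import *
inhead()
cv2.imwrite("pics/w2.png",cv2.resize(grab_frame("wrist")[160:400,220:540,::-1],(640,480)))
E
```

```text
head xy mm -58.6 45.5 tip z 129.0 F [-0.1  0.1 -0.4] 3.95
```

View pics/w2.png

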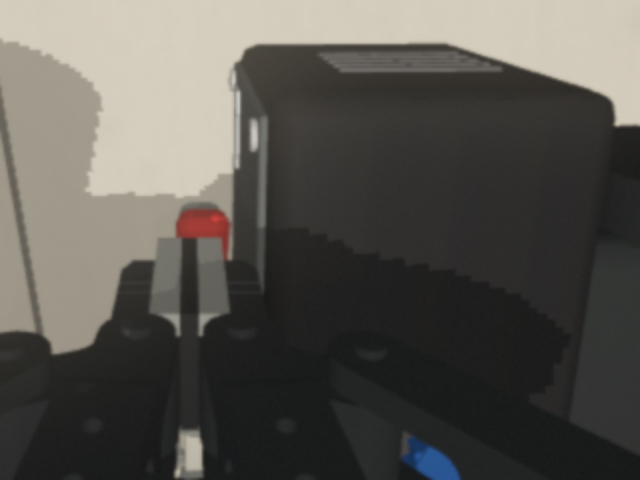

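The fingertips sit in line with the wheel (red tab just beyond at (203,222)), clear of the case front. Pushing now.

Call:
play_rows(steps=[{"tx": -0.6,"ty": 0,"tz": 0,"spin": 0,"gripper": 0},{"tx": -0.6,"ty": 0,"tz": 0,"spin": 0,"gripper": 0},{"tx": -0.6,"ty": 0,"tz": 0,"spin": 0,"gripper": 0},{"tx": -0.6,"ty": 0,"tz": 0,"spin": 0,"gripper": 0},{"tx": -0.6,"ty": 0,"tz": 0,"spin": 0,"gripper": 0},{"tx": -0.6,"ty": 0,"tz": 0,"spin": 0,"gripper": 0},{"tx": -0.6,"ty": 0,"tz": 0,"spin": 0,"gripper": 0},{"tx": -0.5,"ty": 0,"tz": 0,"spin": 0,"gripper": 0},{"tx": 0,"ty": 0,"tz": 0,"spin": 0,"gripper": 0},{"tx": 0,"ty": 0,"tz": 0,"spin": 0,"gripper": 0}])

```text
clock: 5.0
tcp_pos: [0.5418, -0.1061, 0.1502]
eef_rot: [0.742, 0.67, -0.0, -0.0]
wrist_force: [-0.4, -0.6, -0.4]
finger_gap: -0.001
grip_force: 0.0
```

Call:
play_rows(steps=[{"tx": 0,"ty": 0,"tz": -1.5,"spin": 0,"gripper": 0},{"tx": 0,"ty": 0,"tz": -1.5,"spin": 0,"gripper": 0},{"tx": 0,"ty": 0,"tz": -1.5,"spin": 0,"gripper": 0},{"tx": 2.3,"ty": 0,"tz": 0,"spin": 0,"gripper": 0},{"tx": 2.4,"ty": 0,"tz": 0,"spin": 0,"gripper": 0},{"tx": 0,"ty": 0,"tz": 0,"spin": 0,"gripper": 0},{"tx": 0,"ty": 0,"tz": 0,"spin": 0,"gripper": 0}])

```text
clock: 5.7
tcp_pos: [0.5467, -0.0587, 0.1953]
eef_rot: [0.742, 0.671, -0.0, 0.0]
wrist_force: [-0.3, 0.4, 0.0]
finger_gap: -0.002
grip_force: 0.0
```

Run:
```python
from h import *
inhead()
w=grab_frame("wrist")[160:400,220:540,::-1]; s=grab_frame("scene")[190:280,290:410,::-1]
cv2.imwrite("pics/w3.png",np.hstack([cv2.resize(w,(400,300)),cv2.resize(s,(400,300),interpolation=2)]))
```

```text
head xy mm -59.3 46.5 tip z 173.3 F [-0.3  0.4  0. ] 5.7
```

View pics/w3.png

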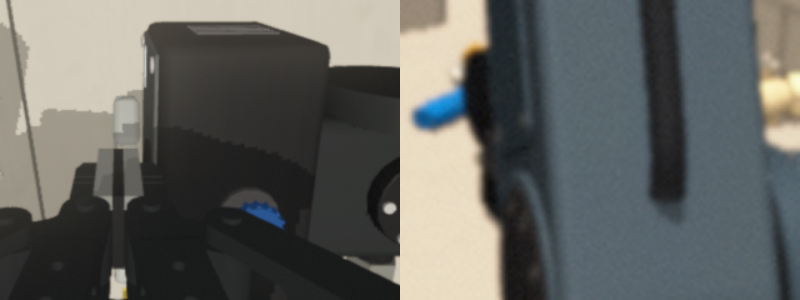

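The left place now holds a grey tab at (125,118) in the left panel, where the red one was, so one click is done. Next, the second click.

Call:
play_rows(steps=[{"tx": 0,"ty": 0,"tz": 2,"spin": 0,"gripper": 0},{"tx": 0,"ty": 0,"tz": 2.5,"spin": 0,"gripper": 0},{"tx": -0.8,"ty": 0,"tz": 0,"spin": 0,"gripper": 0},{"tx": -0.8,"ty": 0,"tz": 0,"spin": 0,"gripper": 0},{"tx": -0.8,"ty": 0,"tz": 0,"spin": 0,"gripper": 0},{"tx": -0.8,"ty": 0,"tz": 0,"spin": 0,"gripper": 0},{"tx": -0.8,"ty": 0,"tz": 0,"spin": 0,"gripper": 0},{"tx": -0.8,"ty": 0,"tz": 0,"spin": 0,"gripper": 0},{"tx": 0,"ty": 0,"tz": 0,"spin": 0,"gripper": 0},{"tx": 0,"ty": 0,"tz": 0,"spin": 0,"gripper": 0}])

```text
clock: 6.8
tcp_pos: [0.5418, -0.1073, 0.1504]
eef_rot: [0.742, 0.67, 0.0, 0.0]
wrist_force: [-0.3, -0.5, -0.4]
finger_gap: 0.003
grip_force: 0.0
```

Call:
play_rows(steps=[{"tx": 0,"ty": 0,"tz": -1.5,"spin": 0,"gripper": 0},{"tx": 0,"ty": 0,"tz": -1.5,"spin": 0,"gripper": 0},{"tx": 0,"ty": 0,"tz": -1.5,"spin": 0,"gripper": 0},{"tx": 2.4,"ty": 0,"tz": 0,"spin": 0,"gripper": 0},{"tx": 2.4,"ty": 0,"tz": 0,"spin": 0,"gripper": 0},{"tx": 0,"ty": 0,"tz": 0,"spin": 0,"gripper": 0},{"tx": 0,"ty": 0,"tz": 0,"spin": 0,"gripper": 0}])

```text
clock: 7.5
tcp_pos: [0.5467, -0.0587, 0.1953]
eef_rot: [0.742, 0.671, -0.0, 0.0]
wrist_force: [0.4, -0.8, -0.3]
finger_gap: -0.0
grip_force: 0.0
```

```bash
cat > red.py <<'E'
from h import *
inhead()
c=get_calibration("wrist");im=grab_frame("wrist");h=cv2.cvtColor(im,cv2.COLOR_RGB2HSV)
m=cv2.inRange(h,(0,150,80),(8,255,255))|cv2.inRange(h,(172,150,80),(180,255,255))
n,_,st,ce=cv2.connectedComponentsWithStats(m)
for i in range(1,n):
    if st[i,4]>15: print("red",st[i],ce[i].round())
yaw=-.1;x=np.array([np.cos(yaw),np.sin(yaw)]);d=np.array([-x[1],x[0]])
for a in(-77,-26,26,77):
    r=np.radians(a);print(a,proj(0,[*(np.array([.601,-.1109])-.056*x-(.048*np.sin(r)+.002)*d),.086+.048*np.cos(r)],c).round())
E
python3 red.py
```

```text
head xy mm -59.3 46.6 tip z 173.3 F [ 0.4 -0.8 -0.3] 7.5
red [  0 125  38  53 841] [ 16. 154.]
red [311 375  10  12 104] [316. 380.]
-77 [319. 252.]
-26 [319. 312.]
26 [319. 375.]
77 [318. 377.]
```

Red is now seen between the fingers at (316,380), matching the +26° place. Third click.

Call:
play_rows(steps=[{"tx": 0,"ty": 0,"tz": 2,"spin": 0,"gripper": 0},{"tx": 0,"ty": 0,"tz": 2.5,"spin": 0,"gripper": 0},{"tx": -0.8,"ty": 0,"tz": 0,"spin": 0,"gripper": 0},{"tx": -0.8,"ty": 0,"tz": 0,"spin": 0,"gripper": 0},{"tx": -0.8,"ty": 0,"tz": 0,"spin": 0,"gripper": 0},{"tx": -0.8,"ty": 0,"tz": 0,"spin": 0,"gripper": 0},{"tx": -0.8,"ty": 0,"tz": 0,"spin": 0,"gripper": 0},{"tx": -0.8,"ty": 0,"tz": 0,"spin": 0,"gripper": 0},{"tx": 0,"ty": 0,"tz": 0,"spin": 0,"gripper": 0},{"tx": 0,"ty": 0,"tz": 0,"spin": 0,"gripper": 0}])

```text
clock: 8.55
tcp_pos: [0.5418, -0.1073, 0.1504]
eef_rot: [0.742, 0.67, 0.0, 0.0]
wrist_force: [-0.4, -0.2, -0.4]
finger_gap: 0.002
grip_force: 0.0
```

Call:
play_rows(steps=[{"tx": 0,"ty": 0,"tz": -2,"spin": 0,"gripper": 0},{"tx": 0,"ty": 0,"tz": -3,"spin": 0,"gripper": 0},{"tx": 0,"ty": 0,"tz": -5,"spin": 0,"gripper": 0},{"tx": -3,"ty": 0,"tz": 0,"spin": 0,"gripper": 0},{"tx": -4,"ty": 0,"tz": 0,"spin": 0,"gripper": 0},{"tx": -4,"ty": 0,"tz": 0,"spin": 0,"gripper": 0},{"tx": -3,"ty": 0,"tz": 0,"spin": 0,"gripper": 0},{"tx": 0,"ty": 0,"tz": 0,"spin": 0,"gripper": 0},{"tx": 0,"ty": 0,"tz": 0,"spin": 0,"gripper": 0},{"tx": 0,"ty": 0,"tz": 0,"spin": 0,"gripper": 0}])

```text
clock: 9.55
tcp_pos: [0.5274, -0.2448, 0.25]
eef_rot: [0.742, 0.671, 0.0, -0.001]
wrist_force: [-0.0, -0.0, -0.1]
finger_gap: 0.003
grip_force: 0.0
```

```bash
python3 red.py
python3 - <<'E'
from h import *
w=grab_frame("wrist")[:,:,::-1]; cv2.imwrite("pics/w4.png",w)
E
```

```text
head xy mm -59.9 -140.6 tip z 228.0 F [-0.  -0.  -0.1] 9.55
red [313  80  18  35 609] [321.  97.]
red [ 510  231   44   62 1400] [532. 262.]
-77 [320. -45.]
-26 [320. -22.]
26 [320.  57.]
77 [319. 106.]
```

View pics/w4.png

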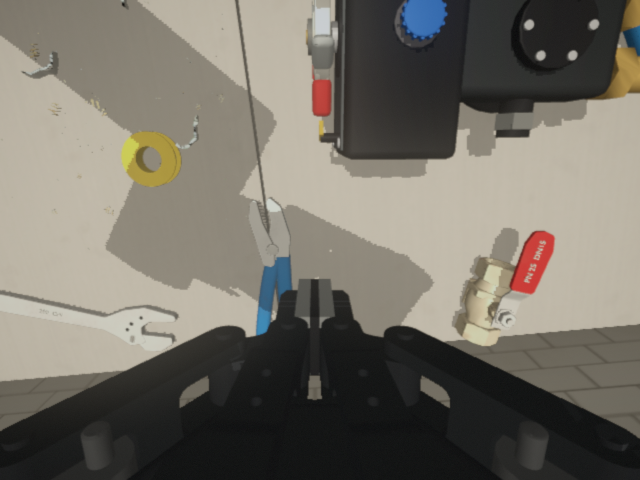

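Red tab sits at the yellow pointer: red (321,97), pointer (321,128). Knob still up. Next, over the knob and press.

Call:
play_rows(steps=[{"tx": 3,"ty": 3.3,"tz": 0,"spin": 0,"gripper": 0},{"tx": 3.5,"ty": 3.3,"tz": 0,"spin": 0,"gripper": 0},{"tx": 4,"ty": 0,"tz": 0,"spin": 0,"gripper": 0},{"tx": 3.5,"ty": 0,"tz": 0,"spin": 0,"gripper": 0},{"tx": 0,"ty": 0,"tz": 0,"spin": 0,"gripper": 0},{"tx": 0,"ty": 0,"tz": 3.5,"spin": 0,"gripper": 0},{"tx": 0,"ty": 0,"tz": 3.5,"spin": 0,"gripper": 0},{"tx": 0,"ty": 0,"tz": 1.5,"spin": 0,"gripper": 0},{"tx": 0,"ty": 0,"tz": 0,"spin": 0,"gripper": 0},{"tx": 0,"ty": 0,"tz": 0,"spin": 0,"gripper": 0}])

```text
clock: 10.65
tcp_pos: [0.6078, -0.1137, 0.1657]
eef_rot: [0.742, 0.67, 0.0, 0.0]
wrist_force: [0.2, -0.4, 0.6]
finger_gap: -0.001
grip_force: 0.0
```

Call:
play_rows(steps=[{"tx": 0,"ty": 0,"tz": 0.3,"spin": 0,"gripper": 0},{"tx": 0,"ty": 0,"tz": 0.3,"spin": 0,"gripper": 0},{"tx": 0,"ty": 0,"tz": 0.3,"spin": 0,"gripper": 0},{"tx": 0,"ty": 0,"tz": 0.3,"spin": 0,"gripper": 0},{"tx": 0,"ty": 0,"tz": 0.2,"spin": 0,"gripper": 0},{"tx": 0,"ty": 0,"tz": 0,"spin": 0,"gripper": 0},{"tx": 0,"ty": 0,"tz": 0,"spin": 0,"gripper": 0}])

```text
clock: 11.35
tcp_pos: [0.6079, -0.1138, 0.1516]
eef_rot: [0.742, 0.67, 0.0, 0.0]
wrist_force: [0.5, -0.5, 2.6]
finger_gap: 0.001
grip_force: 1.4
```

```bash
python3 red.py
```

```text
head xy mm 7.1 -2.2 tip z 129.6 F [ 0.5 -0.5  2.6] 11.35
red [201 325  12   9  47] [206. 329.]
-77 [184. 184.]
-26 [163. 255.]
26 [174. 343.]
77 [201. 352.]
```

Pressing (2.6 N so far); continue to the stop.

Call:
play_rows(steps=[{"tx": 0,"ty": 0,"tz": 0.2,"spin": 0,"gripper": 0},{"tx": 0,"ty": 0,"tz": 0.2,"spin": 0,"gripper": 0},{"tx": 0,"ty": 0,"tz": 0.1,"spin": 0,"gripper": 0},{"tx": 0,"ty": 0,"tz": 0,"spin": 0,"gripper": 0},{"tx": 0,"ty": 0,"tz": 0,"spin": 0,"gripper": 0}])

```text
clock: 11.9
tcp_pos: [0.6079, -0.1138, 0.148]
eef_rot: [0.742, 0.67, 0.0, 0.001]
wrist_force: [-1.5, -0.2, 11.3]
finger_gap: 0.003
grip_force: 5.9
```

Call:
play_rows(steps=[{"tx": 0,"ty": 0,"tz": 0.15,"spin": 0,"gripper": 0},{"tx": 0,"ty": 0,"tz": 0.1,"spin": 0,"gripper": 0},{"tx": 0,"ty": 0,"tz": 0,"spin": 0,"gripper": 0},{"tx": 0,"ty": 0,"tz": 0,"spin": 0,"gripper": 0}])

```text
clock: 12.3
tcp_pos: [0.6081, -0.1139, 0.1478]
eef_rot: [0.742, 0.67, 0.0, 0.001]
wrist_force: [-4.9, 0.4, 24.1]
finger_gap: 0.001
grip_force: 11.8
```

Hard stop at tip height 126 mm, 24 N. Lift away and look.

Call:
play_rows(steps=[{"tx": 0,"ty": 0,"tz": -1,"spin": 0,"gripper": 0},{"tx": 0,"ty": 0,"tz": -3,"spin": 0,"gripper": 0},{"tx": 0,"ty": 0,"tz": -4,"spin": 0,"gripper": 0},{"tx": 0,"ty": 0,"tz": -2.5,"spin": 0,"gripper": 0},{"tx": -3.5,"ty": -3,"tz": 0,"spin": 0,"gripper": 0},{"tx": -3.5,"ty": -3,"tz": 0,"spin": 0,"gripper": 0},{"tx": -3.5,"ty": -0.6,"tz": 0,"spin": 0,"gripper": 0},{"tx": -3.3,"ty": 0,"tz": 0,"spin": 0,"gripper": 0},{"tx": 0,"ty": 0,"tz": 0,"spin": 0,"gripper": 0},{"tx": 0,"ty": 0,"tz": 0,"spin": 0,"gripper": 0}])

```text
clock: 13.3
tcp_pos: [0.5271, -0.2444, 0.2479]
eef_rot: [0.743, 0.669, 0.0, -0.001]
wrist_force: [0.5, 0.7, -0.5]
finger_gap: 0.003
grip_force: 0.0
```

```bash
python3 red.py
python3 - <<'E'
from h import *
w=grab_frame("wrist")[:170,270:480,::-1]; s=grab_frame("side")[225:335,250:375,::-1]
o=cv2.imread("pics/w4.png")[:170,270:480]
f=lambda a:cv2.resize(a,(390,320),interpolation=2)
cv2.imwrite("pics/w5.png",np.hstack([f(w),f(s)]))
E
```

```text
head xy mm -60.2 -140.2 tip z 225.9 F [ 0.5  0.7 -0.5] 13.3
red [313  80  18  36 605] [322.  97.]
red [ 512  232   45   62 1426] [534. 262.]
-77 [319. -46.]
-26 [320. -23.]
26 [320.  57.]
77 [319. 106.]
```

View pics/w5.png

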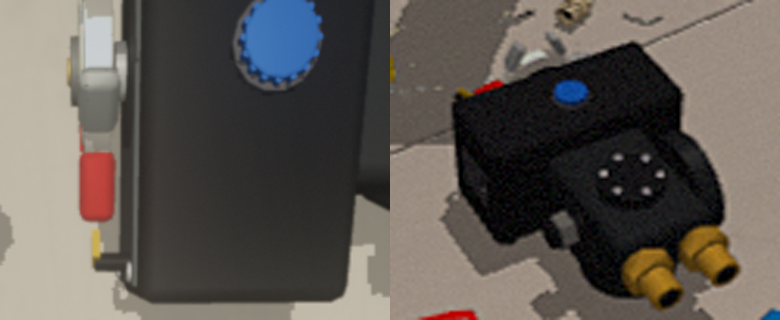

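The knob is down flush on its collar at (280,40), the red tab is at the yellow pointer at (97,190), and the head has not moved.

```bash
python3 -c "
from station import *
print(sign_off())"
```

```text
the job is handed in; nothing more can be done
None
```

The red tab is at the yellow pointer after three clockwise clicks, the blue knob is pressed down to its stop, and the hand is clear; I handed the job in at about 13 s on the robot's clock, and no verdict came back.

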